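# Clamp a sample cell shut with self-closing tweezers

## Task

Squeeze the pads of the self-closing tweezers to open its jaws, lift it off its parking blade and set the open jaws over the middle of the sample cell's top edge. Press gently down until the sprung plunger between the jaws is pushed in about half-way (a press of about 5 N, never to its end), then let go, so that the tweezers is left standing upright, gripping the cell and holding its cover shut. Leave the other things where they are.

Things in the scene. Friction and masses are not known exactly. Their poses are not given: they have to be found in the camera images.
- clip_pads (a point): Self-closing steel tweezers, standing upright: the point half-way between its two dark squeeze pads, z up. The pads face +y and -y, 16 mm wide (along x), 18 mm high, 29 mm over their outer faces. Squeeze them here, fingers closing along this y: the crossed arms open the jaws; about 22 N a side holds them at the stop (pads then 22 mm over all and parallel); 30 to 40 N is a safe firm hold.
- clip: The same tweezers (90 mm tall, 180 g), origin midway between the jaw tips, 50 mm below the pad centre, z up; the heel on top ends 40 mm above the pad centre and lies between the fingers. Jaws are 17 mm wide (along x), 12 mm high, open along y: 4 mm apart on the blade, 20 mm at the stop. The foot of the sprung plunger is 14 mm above the jaw tips (36 mm below the pad centre).
- clip_arm_a (a joint): Opening angle of the tweezers' arms (rad; both arms move equally): 0 when the jaws are 4 mm apart (on the blade), about 0.013 on the 6 mm sample cell, 0.1 wide open at the stop.
- plunger (a joint): How far the plunger between the jaws is pushed up into the tweezers (m): 0 free, 0.008 at its end. Its spring pushes back with 1 N at first and 1.2 N more per mm, so 0.004 is about 6 N. A released tweezers keeps gripping against it.
- stand: Parking stand, fixed: a 70 x 60 x 16 mm grey foot with an upright steel blade, 4 mm thick (across y), 30 mm wide, its top 50 mm above the work surface; origin under its centre. The tweezers is parked on its centre, gripping the blade, axes parallel to the stand's. At random the stand and the jig change sides.
- jig: Clamping jig, fixed: an 84 x 64 x 16 mm aluminium base, origin under its centre, z up. The upright sample cell stands in its middle, 44 mm wide along x and, when shut, 6 mm thick across y, centred on the jig's z axis: steel back plate on the -y side, hinged cover on +y. The tweezers goes on this axis, its y parallel to the jig's y (either way round).
- jig_axis (a point): Point on the jig's z axis, 78 mm above the work surface: the average height of the cell's level top edge. The true edge is set up to 10 mm higher or lower each time and is not measured: it has to be felt with the plunger. The back plate itself is rigid.
- cover (a joint): Angle of the sample cell's cover (rad), a framed glass plate 40 mm wide, 38 mm high and 3 mm thick, hinged at its lower edge: 0 shut against the back plate; a light spring holds it open at 0.08, where its top edge stands 3 mm away from the plate (the stack is then 9 mm thick at the top).
- slide_box: Bystander: closed box of slides, 36 x 86 x 30 mm, origin under its centre.
- tube_rack: Bystander: micro tube rack, 66 x 142 x 47 mm, origin under its centre.
- dish: Bystander: small culture dish, 62 mm across, 14 mm high, origin under its centre.
Not all that is in view belongs to the job. Of the things shaped like the clip, the bare steel one is meant. Leave any black look-alike of the jig alone.

How it is judged:
By the outcome, as a careful person would: the job done as asked, in the order asked, and still so for the second after the job is handed in, with the robot touching nothing.
It also fails if it takes over 35 s, if anything falls off the work surface, if the arm or the gripper's body presses on something with over 40 N, if the wrist force passes 120 N, or if a joint passes its speed limit or range.

## Robot

A 6-joint arm with a two-finger parallel gripper is mounted at the origin on a cart in front of the work surface, level with it; the furniture and walls round the work are solid. World frame = base frame: x ahead of the robot, y to its left, z up, the work surface at z = 0. Lengths are in m, angles in rad, forces in N, time in s.
With the tool pointing down it reaches from about 0.325 to 0.85 m from the base axis. Payload 4.4 kg.
Tool frame: the origin (TCP) lies between the finger pads; the fingertips stand r.nose_length ahead of it and the grasp point (between the pads) lies 2 mm behind it (r.nose_length is the distance from the TCP to the fingertips, in m); z points along the fingers, y is the line along which they close (so a half turn about z gives the same grasp; the last joint's range is limited). The gripper opens to 94 mm and grips with 3 to 60 N. Pads are 16 mm wide; open, the fingers measure 119 mm over their backs; the gripper's body (75 mm by 177 mm) begins 78 mm behind the grasp point.
Start: joints at [1.044, 0.207, 1.542, -0, 1.393, -0.15], TCP at [0.211, 0.535, 0.222] pointing down, gripper open.
Joint ranges: [-2.73, 2.73], [-0.86, 2.22], [0.23, 2.46], [-1.11, 4.25], [0.08, 2.63], [-2.82, 2.82]. Speed limits (rad/s): [2.79, 2.79, 3.14, 3.14, 3.14, 3.14].

## Interface

Orientations are given as a unit quaternion [x, y, z, w].
In Python, from station import r, optics gives the robot as it stands.
- The arm moves only by the tool step_arm, never from a script. Its argument "rows" is a list of rows, each an object of numbers: "jaw": the finger opening in mm, from 0 to 94; "x", "y", "z": the shift along the tool's x, y, z in units of 25 mm (1.0 is 25 mm); "twist": the turn about the tool's z in units of 5 degrees (1.0 is 5 degrees). In form: [{"jaw": .., "x": .., "y": .., "z": .., "twist": ..}, ...]. A call has 1 to 8 rows; each row is the pose to reach, as a shift and turn from the pose commanded when the call began, along the tool's axes at that moment; what a row does not reach only later rows make up. A row lasts 1/12 s, in which the tool goes at most 41.7 mm and 7.16 degrees, less where a joint would pass 70% of its speed; a pose out of reach is approached as far as the arm can. A call with a gripper value outside its range is refused whole. The fingers move at their own pace and stop on an object; "squeeze" is the grip in N (left out, the last holds). Time passes only in rows, so rows that repeat a pose let the fingers close. It gives the time, the measured TCP pose, the force, the opening and the grip force at its end, in the units of the state.
- r.observe(): the state, without advancing time (a new reading comes with each control period).
- optics.grab_frame(name): name is "side" or "top"; returns the picture (420x560x3 uint8, red, green, blue); there is no depth.
- optics.camera_model(name): a dict with "vfov" (degrees; the focal length in pixels is half the picture's height over the tangent of half this angle, whatever the lens; pixels are square), "cx", "cy" (the principal point, pixels), "world_from_camera" (4x4, takes a point from camera to world coordinates). Camera axes: x right, y down, z forward; pixel columns grow to the right and rows downward; lengths in m; the calibration is good to about 2 mm. A picture is of the moment at which its call begins. camera_model takes no time and is no camera call.
- r.finish_job(): hands the job in; it is judged then, once.
Trained networks look in the newest picture that a camera, given by its name, has taken for a name from the list of things; names that differ only in an ending like _2 or _b are one class to them, and where a whole thing is asked for, a point or a joint stands for the part that bears it (a point fixed in the world has none). Each returns a list of dicts, best first, with "confidence" (0 to 1); they miss things now and then, are a little off and sometimes report something else, mostly with a low value. They report only what shows in the picture. A call takes as long as a camera call. They do not tell look-alikes from the thing itself.
- optics.regions_of(query, camera): "region" (420x560 bool, what is visible of it) and "point" ([row, column] in pixels, amid what is visible of it).
- optics.pinpoint(query, camera): "point" ([row, column] in pixels: a listed point, or the origin of a listed thing).
The state is a dict: "clock": time; "joints": joint angles; "joint_velocities": joint speeds; "joint_torque": joint torques, N m; "tool_pos": TCP position; "tool_rot": TCP orientation; "wrist_force": force on the tool from outside, world axes, zero at the start; "wrist_torque": the same for the moment, N m; "width": finger opening in m; "grip_force": force on a finger pad.
Only numpy, scipy, OpenCV 4.12 (cv2) and the standard library are available. Lean on these libraries where they do the work, as an engineer would, in place of code of your own. Each camera call takes 0.05 s, during which the arm holds its last target. There are 200 camera calls.

## Working session

There is one attempt and no reset: what is moved stays moved. The work goes in short steps, Python scripts to look and compute and a tool call to move; the robot and the scene stay as the last step left them, time stands still between calls to the robot, and variables do not carry over. Pictures are saved under pics/ and viewed, at most 10 in all, crops included, and the job is handed in when it is done.

Besides the shell and the picture viewer there is one more tool, called by a JSON object that holds its "fn" and its "kwargs", one argument or row to a line. step_arm: Moves the arm, as the interface text tells. Its arguments: {"type":"object","properties":{"rows":{"type":"array"},"squeeze":{"type":"number"}},"required":["rows"]}

```bash
ls; mkdir -p pics; cat > h.py <<'E'
import numpy as np, cv2
from station import r, optics
def cam(n):
    m=optics.camera_model(n); f=210/np.tan(np.radians(m['vfov'])/2)
    return f,m['cx'],m['cy'],np.array(m['world_from_camera'])
def ray(n,p):
    f,cx,cy,T=cam(n); d=T[:3,:3]@np.array([(p[1]-cx)/f,(p[0]-cy)/f,1]); return T[:3,3],d/np.linalg.norm(d)
def atz(n,p,z):
    o,d=ray(n,p); return o+d*(z-o[2])/d[2]
def proj(n,P):
    f,cx,cy,T=cam(n); c=T[:3,:3].T@(np.array(P)-T[:3,3]); return np.array([cy+f*c[1]/c[2],cx+f*c[0]/c[2]])
def tri(a,b):
    (o1,d1),(o2,d2)=a,b; A=np.stack([d1,-d2],1); s=np.linalg.lstsq(A,o2-o1,rcond=None)[0]
    p,q=o1+s[0]*d1,o2+s[1]*d2; return (p+q)/2,np.linalg.norm(p-q)
E
python3 - <<'E'
from h import *
np.set_printoptions(precision=4,suppress=True)
ims=[]
for n in('top','side'):
    im=optics.grab_frame(n); ims.append(im); cv2.imwrite(f'pics/{n}0.png',im[...,::-1]); print(n,cam(n))
    for q in('clip_pads','clip','stand','jig','jig_axis'):
        print(q,[(np.round(d['point'],1),round(d['confidence'],2)) for d in optics.pinpoint(q,n)])
s=r.observe();print(s['clock'],s['tool_pos'],s['tool_rot'],r.nose_length,s['wrist_force'])
E
```

```text
pics
top (np.float64(515.6517703696443), 274.1274809960961, 203.6350389846168, array([[ 0.0192, -0.9942,  0.106 ,  0.4608],
       [-0.9998, -0.0202, -0.0085,  0.0057],
       [ 0.0106, -0.1058, -0.9943,  1.0927],
       [ 0.    ,  0.    ,  0.    ,  1.    ]]))
clip_pads [(array([210.1, 155.1]), 0.74), (array([249.5, 175.3]), 0.64)]
clip [(array([213.3, 158.1]), 0.76), (array([252.5, 180.8]), 0.69)]
stand [(array([252.3, 184.5]), 0.82)]
jig [(array([236.3, 329.6]), 0.95), (array([241.6, 394.6]), 0.67)]
jig_axis [(array([235.1, 335.7]), 0.95), (array([243., 403.]), 0.7)]
side (np.float64(531.0248971934087), 276.09880491470983, 215.42968389027493, array([[-0.9258, -0.1799,  0.3326,  0.1262],
       [-0.3777,  0.4013, -0.8344,  1.0634],
       [ 0.0167, -0.8981, -0.4394,  0.6419],
       [ 0.    ,  0.    ,  0.    ,  1.    ]]))
clip_pads [(array([274.3, 229.7]), 0.84), (array([255.5, 276.3]), 0.83)]
clip [(array([270.7, 278.5]), 0.83)]
stand [(array([291.2, 279.5]), 0.89)]
jig [(array([225.3, 305.1]), 0.98), (array([209. , 324.6]), 0.59)]
jig_axis [(array([200.8, 309.9]), 0.91), (array([273.9, 278.2]), 0.28)]
0.6 [0.2111 0.5349 0.2225] [0.1868 0.9824 0.     0.    ] 0.017 [ 0.2124 -1.1332 -0.5477]
```

View pics/top0.png

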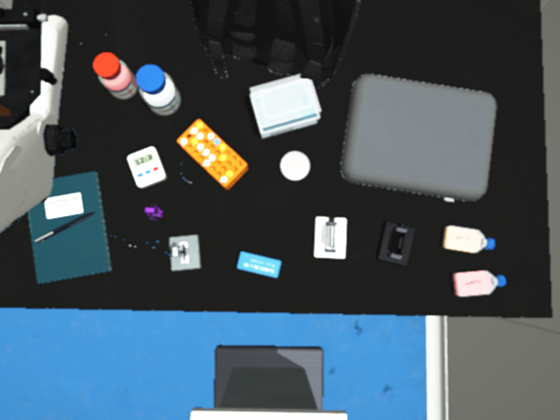

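View pics/side0.png

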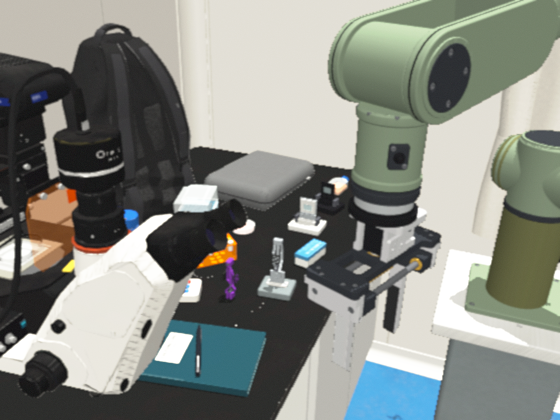

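Clip candidates: the steel one at top (250,178) / side (256,276), and the purple one at top (211,154) / side (274,230). I choose the steel one, on its stand. Jig candidates: the aluminium one at top (237,330), and the black one at top (243,397). I choose the aluminium one.

```bash
python3 - <<'E'
from h import *
np.set_printoptions(precision=4,suppress=True)
print('pads',tri(ray('top',(249.5,175.3)),ray('side',(255.5,276.3))))
print('clip',tri(ray('top',(252.5,180.8)),ray('side',(270.7,278.5))))
print('stand',tri(ray('top',(252.3,184.5)),ray('side',(291.2,279.5))))
print('jig',tri(ray('top',(236.3,329.6)),ray('side',(225.3,305.1))))
print('axis',tri(ray('top',(235.1,335.7)),ray('side',(200.8,309.9))))
t=optics.grab_frame('top'); s=optics.grab_frame('side')
for q in('stand','jig','clip'):
    for d in optics.regions_of(q,'top'):
        m=d['region'].astype(np.uint8); rc=cv2.minAreaRect(np.argwhere(m)[:,::-1].astype(np.float32))
        b=cv2.boxPoints(rc); w=np.array([atz('top',(p[1],p[0]),.016)[:2] for p in b])
        e=np.roll(w,-1,0)-w
        print(q,d['confidence'],d['point'],m.sum(),rc,'len',np.linalg.norm(e,axis=1)[:2],'ang',np.degrees(np.arctan2(e[:2,1],e[:2,0])),'c',w.mean(0))
a=cv2.resize(t[215:290,145:245],(800,600),interpolation=3)[:, :]
b=cv2.resize(t[200:275,290:390],(800,600),interpolation=3)
c=cv2.resize(s[180:310,215:345],(600,600),interpolation=3)
o=np.hstack([cv2.resize(a,(400,300)),cv2.resize(b,(400,300))]); 
o=np.vstack([o,np.hstack([cv2.resize(s[230:305,245:320],(400,300),interpolation=3),cv2.resize(s[185:260,265:340],(400,300),interpolation=3)])])
cv2.imwrite('pics/crop.png',o[...,::-1])
E
```

```text
pads (array([0.4742, 0.1865, 0.0888]), np.float64(0.001048498655615469))
clip (array([0.4696, 0.1823, 0.0509]), np.float64(0.0002582474991954155))
stand (array([0.4685, 0.1824, 0.0002]), np.float64(0.004047355289091003))
jig (array([ 0.5125, -0.1209,  0.0063]), np.float64(0.005770952961894789))
axis (array([ 0.5083, -0.126 ,  0.076 ]), np.float64(0.0019733460072640435))
stand 0.58 [252.1, 187.2] 860 ((185.02066040039062, 251.7373504638672), (34.6518440246582, 29.713956832885742), 85.03025817871094) len [0.0617 0.0718] ang [ -83.8912 -173.0556] c [0.4716 0.1794]
stand 0.26 [167.5, 297.8] 648 ((294.75, 165.24998474121094), (28.284271240234375, 27.577163696289062), 45.0) len [0.0591 0.0603] ang [ -43.4643 -134.4514] c [ 0.6583 -0.0457]
jig 0.77 [237.8, 330.1] 1211 ((330.178466796875, 236.7157745361328), (30.889863967895508, 39.71554183959961), 2.385944128036499) len [0.0829 0.0648] ang [ -1.7698 -91.2445] c [ 0.5087 -0.1219]
jig 0.6 [242.5, 396.3] 1314 ((395.6807556152344, 242.90472412109375), (32.66695022583008, 42.15232849121094), 12.804265975952148) len [0.0884 0.0683] ang [ -12.9313 -101.7285] c [ 0.4985 -0.259 ]
clip 0.46 [210.2, 152.4] 236 ((153.49998474121094, 212.0), (17.32135772705078, 15.60637092590332), 59.036251068115234) len [0.0323 0.0367] ang [ -57.2933 -147.1234] c [0.5529 0.2483]
```

View pics/crop.png

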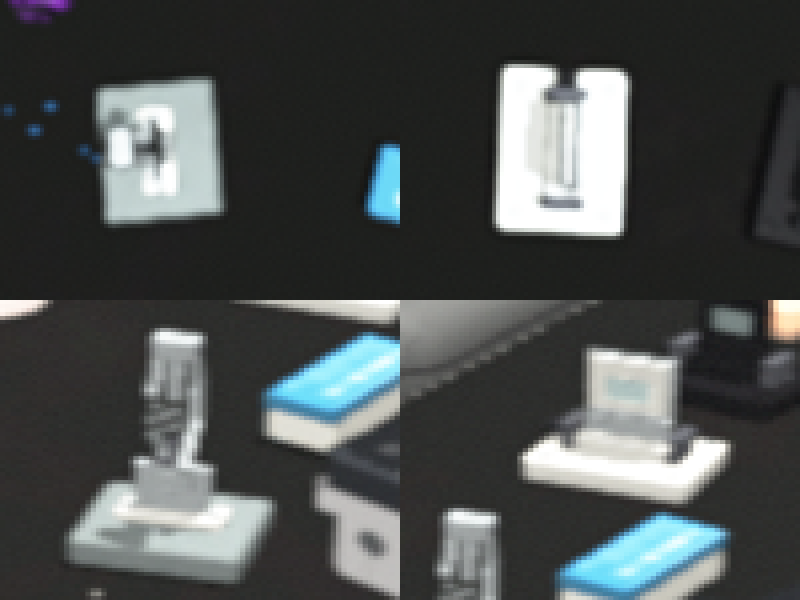

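```bash
cat >> h.py <<'E'
from scipy.spatial.transform import Rotation as R
def go(P,yaw=None):
    "units for a move to world TCP P with tool-y at world angle yaw (deg, mod 180)"
    s=r.observe(); M=R.from_quat(s['tool_rot']).as_matrix(); d=M.T@(np.array(P)-s['tool_pos'])/.025
    cur=np.degrees(np.arctan2(M[1,1],M[0,1])); t=0 if yaw is None else -((yaw-cur+90)%180-90)/5
    return 'xyz',np.round(d,2),'twist',round(t,2),'cur yaw',round(cur,1)
E
python3 - <<'E'
from h import *
np.set_printoptions(precision=4,suppress=True)
print('heel',atz('top',(251.2,175.5),.128),tri(ray('top',(251.2,175.5)),ray('side',(237.5,278.4))))
print('eyepiece',tri(ray('top',(140,62)),ray('side',(213,237))))
print('purple',tri(ray('top',(210.1,155.1)),ray('side',(274.3,229.7))))
g=optics.grab_frame('top'); 
# foot edges: refine by fitting yaw/pos of the foot-top rectangle to gradient
gray=cv2.GaussianBlur(cv2.cvtColor(g,cv2.COLOR_RGB2GRAY),(0,0),.8).astype(np.float32)
from scipy.optimize import minimize
from scipy.ndimage import map_coordinates
def fit(c,yaw,L,W):
    def cost(v):
        x,y,a=v[0]/1e3,v[1]/1e3,np.radians(v[2]); s=0
        for ux,uy,nx,ny in((L/2,0,1,0),(-L/2,0,-1,0),(0,W/2,0,1),(0,-W/2,0,-1)):
            # skip the edge whose side face is seen (bottom edge merges): use z=.016 for far, 0 for near
            for t in np.linspace(-.45,.45,25):
                px,py=(ux,t*W) if nx else (t*L,uy)
                w=lambda k:(lambda q:(x+np.cos(a)*q[0]-np.sin(a)*q[1],y+np.sin(a)*q[0]+np.cos(a)*q[1]))((px+k*nx,py+k*ny))
                n=(np.cos(a)*nx-np.sin(a)*ny,np.sin(a)*nx+np.cos(a)*ny)
                z=0. if np.dot(n,np.array([.46,.006])-c)>0 else .016
                q=[proj('top',[*w(k),z]) for k in(-.002,.002)]
                v2=map_coordinates(gray,np.array(q).T,order=1); s-=v2[0]-v2[1]
        return s
    st=[c[0]*1e3,c[1]*1e3,yaw]; m=minimize(cost,st,method='Nelder-Mead',options=dict(initial_simplex=[st,[st[0]+4,st[1],yaw],[st[0],st[1]+4,yaw],[st[0],st[1],yaw+5]],xatol=.05,fatol=1)); return m.x,m.fun
print('stand',fit(np.array([.4716,.1806]),5.5,.070,.060))
print('jig',fit(np.array([.509,-.123]),-1.5,.084,.064))
print(go((.28,.25,.25),96)); print(go((.472,.182,.22),96))
E
```

```text
heel [0.471  0.1791 0.128 ] (array([0.4718, 0.1794, 0.1277]), np.float64(0.001584167043999642))
eyepiece (array([0.5748, 0.3198, 0.2531]), np.float64(0.15169870213152314))
purple (array([0.5546, 0.2375, 0.0523]), np.float64(0.0018504018506480143))Traceback (most recent call last):
  File "<stdin>", line 25, in <module>
  File "<stdin>", line 24, in fit
    res = _minimize_neldermead(fun, x0, args, callback, bounds=bounds,
                               **options)
    fxr = func(xr)
    fx = function(np.copy(x), *(wrapper_args + args))
  File "<stdin>", line 21, in cost
  File "h.py", line 11, in proj
    f,cx,cy,T=cam(n); c=T[:3,:3].T@(np.array(P)-T[:3,3]); return np.array([cy+f*c[1]/c[2],cx+f*c[0]/c[2]])
              ~~~^^^
  File "h.py", line 4, in cam
    m=optics.camera_model(n); f=210/np.tan(np.radians(m['vfov'])/2)
ValueError: time passes only in moves, steps and waits
```

```bash
sed -i 's/^def cam/import functools\n@functools.cache\ndef cam/' h.py
cat > fit.py <<'E'
from h import *
from scipy.optimize import minimize
from scipy.ndimage import map_coordinates
np.set_printoptions(precision=4,suppress=True)
gray=cv2.GaussianBlur(cv2.cvtColor(cv2.imread('pics/top0.png'),cv2.COLOR_BGR2GRAY),(0,0),.8).astype(np.float32)
def fit(c,yaw,L,W):
    def cost(v):
        C=np.array(v[:2])/1e3; a=np.radians(v[2]); A=np.array([[np.cos(a),-np.sin(a)],[np.sin(a),np.cos(a)]]); s=0
        for n in np.array([(1,0),(-1,0),(0,1),(0,-1)]):
            z=0. if (A@n)@(np.array([.46,.006])-c)>0 else .016   # near faces show their lower edge
            for t in np.linspace(-.45,.45,25):
                b=n*[L/2,W/2]+n[::-1]*t*np.array([L,W])
                q=[proj('top',[*(C+A@(b+k*n)),z]) for k in(-.002,.002)]
                i,o=map_coordinates(gray,np.array(q).T,order=1); s-=i-o
        return s
    st=np.array([c[0]*1e3,c[1]*1e3,yaw]); m=minimize(cost,st,method='Nelder-Mead',options=dict(initial_simplex=st+np.vstack([[0,0,0],np.diag([4,4,5])]),xatol=.05,fatol=1)); return m.x,m.fun
print('stand',fit(np.array([.4716,.1806]),5.5,.070,.060))
print('jig',fit(np.array([.509,-.123]),-1.5,.084,.064))
print(go((.26,.26,.25),96)); print(go((.4715,.180,.20),96))
E
python3 fit.py
```

```text
stand (array([470.3263, 181.7657,   6.4039]), np.float64(-8646.25390625))
jig (array([ 507.5162, -122.3502,   -1.8641]), np.float64(-12325.9501953125))
('xyz', array([-5.86, -9.51, -1.1 ]), 'twist', np.float64(-5.51), 'cur yaw', np.float64(68.5))
('xyz', array([-14.9 ,  -9.38,   0.9 ]), 'twist', np.float64(-5.51), 'cur yaw', np.float64(68.5))
```

{"fn": "step_arm", "kwargs": {
  "rows": [
    {"jaw": 80,"x": -5.9,"y": -9.5,"z": -1.1,"twist": -5.6},
    {"jaw": 80,"x": -5.9,"y": -9.5,"z": -1.1,"twist": -5.6},
    {"jaw": 80,"x": -5.9,"y": -9.5,"z": -1.1,"twist": -5.6},
    {"jaw": 80,"x": -5.9,"y": -9.5,"z": -1.1,"twist": -5.6},
    {"jaw": 80,"x": -5.9,"y": -9.5,"z": -1.1,"twist": -5.6},
    {"jaw": 80,"x": -5.9,"y": -9.5,"z": -1.1,"twist": -5.6},
    {"jaw": 80,"x": -5.9,"y": -9.5,"z": -1.1,"twist": -5.6},
    {"jaw": 80,"x": -5.9,"y": -9.5,"z": -1.1,"twist": -5.6}
  ]
}}

```text
clock: 1.57
tool_pos: [0.2622, 0.2558, 0.2506]
tool_rot: [-0.053, 0.999, -0.001, 0.001]
wrist_force: [1.0, 0.5, -0.4]
width: 0.0801
grip_force: 0.0
```

```bash
python3 -c "
from h import *
s=r.observe();print(s['clock'],s['tool_pos'],s['joints']);print(go((.471,.1805,.17),96.4))"
```

```text
1.5667 [0.26218026 0.25581429 0.25064478] [ 0.53782923 -0.29498358  1.96385739 -0.00250204  1.47115582 -1.13928438]
('xyz', array([-7.98, -3.88,  3.25]), 'twist', np.float64(-0.06), 'cur yaw', np.float64(96.1))
```

{"fn": "step_arm", "kwargs": {
  "rows": [
    {"jaw": 60,"x": -8.0,"y": -3.9,"z": 3.25,"twist": 0},
    {"jaw": 60,"x": -8.0,"y": -3.9,"z": 3.25,"twist": 0},
    {"jaw": 60,"x": -8.0,"y": -3.9,"z": 3.25,"twist": 0},
    {"jaw": 60,"x": -8.0,"y": -3.9,"z": 3.25,"twist": 0},
    {"jaw": 60,"x": -8.0,"y": -3.9,"z": 3.25,"twist": 0},
    {"jaw": 60,"x": -8.0,"y": -3.9,"z": 3.25,"twist": 0},
    {"jaw": 60,"x": -8.0,"y": -3.9,"z": 3.25,"twist": 0},
    {"jaw": 60,"x": -8.0,"y": -3.9,"z": 3.25,"twist": 0}
  ]
}}

```text
clock: 2.23
tool_pos: [0.4711, 0.1854, 0.1674]
tool_rot: [-0.056, 0.998, 0.0, -0.001]
wrist_force: [-1.0, 0.0, 0.6]
width: 0.0601
grip_force: 0.0
```

```bash
python3 - <<'E'
from h import *
s=r.observe();print(s['clock'],s['tool_pos'],s['wrist_force']);print(go((.471,.1805,.086),96.4))
a=optics.grab_frame('side'); print(proj('side',s['tool_pos']),proj('side',(.4705,.181,.088)))
cv2.imwrite('pics/side1.png',cv2.resize(a[170:310,190:370],(771,600),interpolation=3)[...,::-1])
E
```

```text
2.2333 [0.47108275 0.18544261 0.16742047] [-1.01833658  0.00750358  0.57481282]
('xyz', array([ 0.02, -0.2 ,  3.26]), 'twist', np.float64(-0.01), 'cur yaw', np.float64(96.4))
[221.3616447  278.34711951] [254.95569843 278.7021497 ]
```

View pics/side1.png

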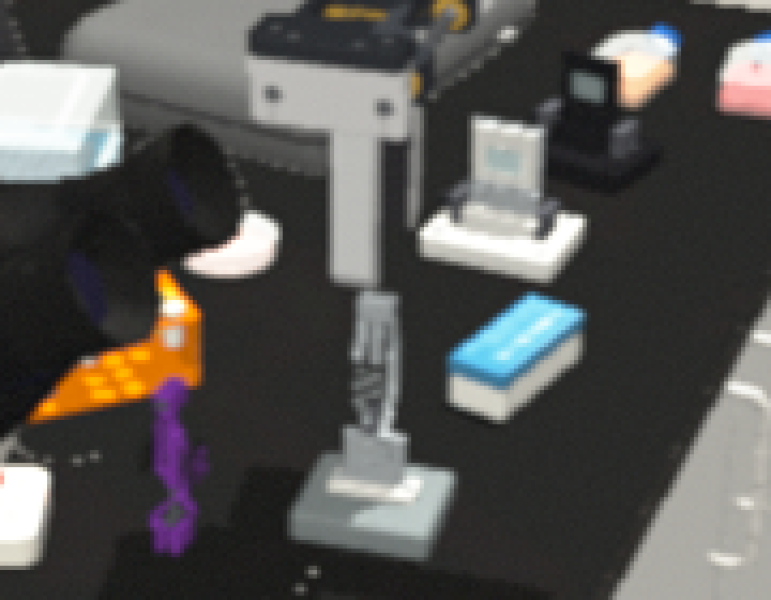

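{"fn": "step_arm", "kwargs": {
  "rows": [
    {"jaw": 60,"x": 0,"y": 0,"z": 0.8,"twist": 0},
    {"jaw": 60,"x": 0,"y": 0,"z": 1.5,"twist": 0},
    {"jaw": 60,"x": 0,"y": 0,"z": 1.5,"twist": 0}
  ]
}}

```text
clock: 2.53
tool_pos: [0.4672, 0.1861, 0.1288]
tool_rot: [-0.057, 0.998, -0.0, -0.003]
wrist_force: [-1.6, -1.2, -0.6]
width: 0.0596
grip_force: 0.0
```

```bash
python3 -c "
from h import *
s=r.observe();print(s['clock'],s['tool_pos'],s['wrist_force']);print(go((.471,.1805,.086),96.4))"
```

```text
2.5333 [0.46715935 0.18609459 0.12877348] [-1.60488526 -1.17947254 -0.60325006]
('xyz', array([-0.14, -0.24,  1.71]), 'twist', np.float64(0.03), 'cur yaw', np.float64(96.6))
```

{"fn": "step_arm", "kwargs": {
  "rows": [
    {"jaw": 60,"x": -0.14,"y": -0.24,"z": 0.6,"twist": 0},
    {"jaw": 60,"x": -0.14,"y": -0.24,"z": 1.0,"twist": 0},
    {"jaw": 60,"x": -0.14,"y": -0.24,"z": 1.0,"twist": 0},
    {"jaw": 60,"x": -0.14,"y": -0.24,"z": 1.0,"twist": 0}
  ]
}}

```text
clock: 2.87
tool_pos: [0.4742, 0.1804, 0.1065]
tool_rot: [-0.057, 0.998, 0.0, -0.0]
wrist_force: [1.0, 0.1, 0.3]
width: 0.0599
grip_force: 0.0
```

```bash
python3 -c "
from h import *
s=r.observe();print(s['clock'],s['tool_pos'],s['wrist_force']);print(go((.471,.1805,.086),96.4))"
```

```text
2.8667 [0.47419187 0.18042049 0.10646474] [1.02177768 0.10535833 0.31811059]
('xyz', array([0.13, 0.02, 0.82]), 'twist', np.float64(0.02), 'cur yaw', np.float64(96.5))
```

{"fn": "step_arm", "kwargs": {
  "rows": [
    {"jaw": 60,"x": 0.05,"y": 0,"z": 0.4,"twist": 0},
    {"jaw": 60,"x": 0.05,"y": 0,"z": 0.8,"twist": 0},
    {"jaw": 60,"x": 0.05,"y": 0,"z": 0.8,"twist": 0},
    {"jaw": 60,"x": 0.05,"y": 0,"z": 0.8,"twist": 0},
    {"jaw": 60,"x": 0.05,"y": 0,"z": 0.8,"twist": 0},
    {"jaw": 60,"x": 0.05,"y": 0,"z": 0.8,"twist": 0}
  ]
}}

```text
clock: 3.37
tool_pos: [0.474, 0.1798, 0.0865]
tool_rot: [-0.056, 0.998, 0.0, 0.0]
wrist_force: [0.8, 0.6, -0.1]
width: 0.0601
grip_force: 0.0
```

```bash
python3 - <<'E'
from h import *
s=r.observe();print(s['clock'],s['tool_pos'],s['wrist_force']);print(go((.471,.1805,.086),96.4))
a=optics.grab_frame('side'); b=optics.grab_frame('top')
print(proj('side',s['tool_pos']),proj('top',s['tool_pos']))
o=np.hstack([cv2.resize(a[215:295,240:320],(400,400),interpolation=3),cv2.resize(b[210:290,135:215],(400,400),interpolation=3)])
cv2.imwrite('pics/grasp.png',o[...,::-1])
E
```

```text
3.3667 [0.4740156  0.17979555 0.08645652] [ 0.7897527   0.62035792 -0.11354829]
('xyz', array([0.12, 0.04, 0.02]), 'twist', np.float64(0.01), 'cur yaw', np.float64(96.5))
[254.98385452 277.32777839] [249.94168268 179.03200425]
```

View pics/grasp.png

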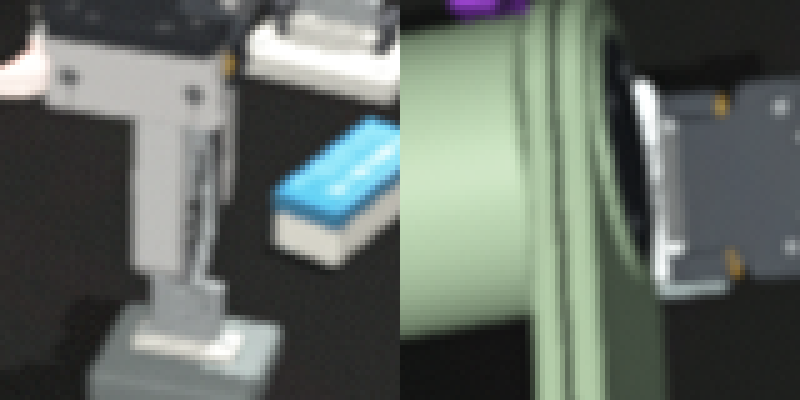

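{"fn": "step_arm", "kwargs": {
  "rows": [
    {"jaw": 45,"x": 0.1,"y": 0.0,"z": 0,"twist": 0},
    {"jaw": 32,"x": 0.1,"y": 0.0,"z": 0,"twist": 0},
    {"jaw": 15,"x": 0.1,"y": 0.0,"z": 0,"twist": 0},
    {"jaw": 15,"x": 0.1,"y": 0.0,"z": 0,"twist": 0},
    {"jaw": 15,"x": 0.1,"y": 0.0,"z": 0,"twist": 0},
    {"jaw": 15,"x": 0.1,"y": 0.0,"z": 0,"twist": 0},
    {"jaw": 15,"x": 0.1,"y": 0.0,"z": 0,"twist": 0}
  ],
  "squeeze": 35
}}

```text
clock: 4.05
tool_pos: [0.4708, 0.1793, 0.0858]
tool_rot: [-0.057, 0.998, -0.0, -0.0]
wrist_force: [-0.5, -0.4, -1.8]
width: 0.0217
grip_force: 35.0
```

{"fn": "step_arm", "kwargs": {
  "rows": [
    {"jaw": 15,"z": -0.2},
    {"jaw": 15,"z": -0.6},
    {"jaw": 15,"z": -1.2},
    {"jaw": 15,"z": -2.0},
    {"jaw": 15,"z": -3.0},
    {"jaw": 15,"z": -4.0},
    {"jaw": 15,"z": -4.0},
    {"jaw": 15,"z": -4.0}
  ]
}}

```text
invalid input
```

```bash
python3 - <<'E'
from h import *
s=r.observe();print(s['clock'],s['tool_pos'],s['wrist_force'],s['width'],s['joints']);print(go((.5077,-.123,.185),88.1))
a=optics.grab_frame('side')
p,q=proj('side',s['tool_pos']-[0,0,.05]).astype(int)
cv2.imwrite('pics/lift.png',cv2.resize(a[p-50:p+50,q-50:q+50],(500,500),interpolation=3)[...,::-1])
E
```

```text
4.05 [0.47084915 0.1792711  0.0858336 ] [-0.47840929 -0.41352277 -1.79896325] 0.021670163566698316 [ 1.92114888e-01  2.18492515e-01  1.83742555e+00 -4.47826147e-04
  1.08654879e+00 -1.49159201e+00]
('xyz', array([ -0.1 , -12.18,  -3.96]), 'twist', np.float64(1.68), 'cur yaw', np.float64(96.5))
```

View pics/lift.png

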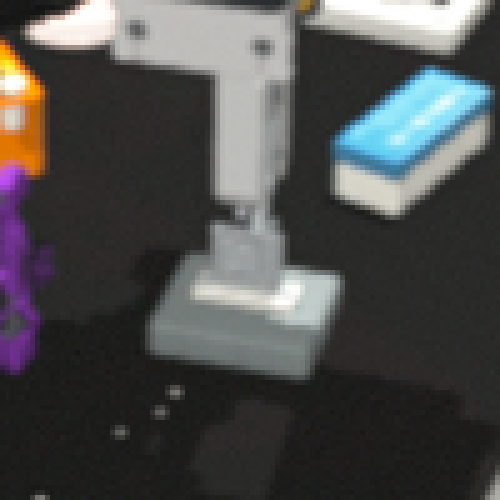

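The call was refused, so the picture still shows the grasp on the blade. All fields are needed in each row.

{"fn": "step_arm", "kwargs": {
  "rows": [
    {"jaw": 15,"x": 0,"y": 0,"z": -0.2,"twist": 0},
    {"jaw": 15,"x": 0,"y": 0,"z": -0.6,"twist": 0},
    {"jaw": 15,"x": 0,"y": 0,"z": -1.2,"twist": 0},
    {"jaw": 15,"x": 0,"y": 0,"z": -2.0,"twist": 0},
    {"jaw": 15,"x": 0,"y": 0,"z": -3.0,"twist": 0},
    {"jaw": 15,"x": 0,"y": 0,"z": -4.0,"twist": 0},
    {"jaw": 15,"x": 0,"y": 0,"z": -4.0,"twist": 0},
    {"jaw": 15,"x": 0,"y": 0,"z": -4.0,"twist": 0}
  ]
}}

```text
clock: 4.77
tool_pos: [0.4727, 0.1797, 0.1884]
tool_rot: [-0.056, 0.998, 0.0, 0.002]
wrist_force: [0.2, 0.1, -1.5]
width: 0.0213
grip_force: 35.0
```

```bash
python3 - <<'E'
from h import *
s=r.observe();print(s['clock'],s['tool_pos'],s['wrist_force'],s['width']);print(go((.5077,-.123,.185),88.1))
a=optics.grab_frame('side')
p,q=proj('side',s['tool_pos']-[0,0,.04]).astype(int)
cv2.imwrite('pics/lift2.png',cv2.resize(a[p-50:p+50,q-50:q+50],(500,500),interpolation=3)[...,::-1])
E
```

```text
4.7667 [0.47273996 0.17970483 0.18844472] [ 0.17727108  0.1488398  -1.52793669] 0.02131616074051917
('xyz', array([ -0.02, -12.19,   0.13]), 'twist', np.float64(1.67), 'cur yaw', np.float64(96.5))
```

View pics/lift2.png

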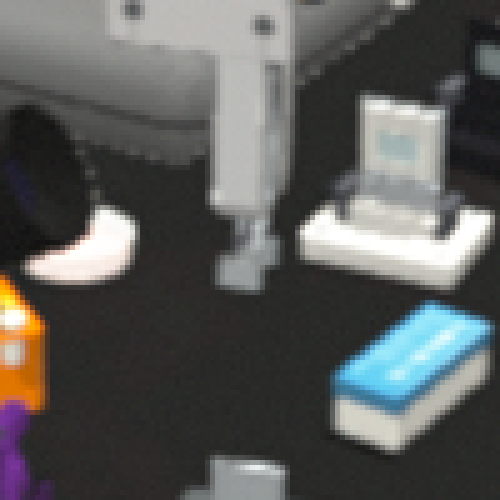

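{"fn": "step_arm", "kwargs": {
  "rows": [
    {"jaw": 15,"x": 0,"y": -1.2,"z": 0,"twist": 0.2},
    {"jaw": 15,"x": 0,"y": -2.7,"z": 0,"twist": 0.5},
    {"jaw": 15,"x": 0,"y": -4.3,"z": 0,"twist": 0.8},
    {"jaw": 15,"x": 0,"y": -5.9,"z": 0,"twist": 1.1},
    {"jaw": 15,"x": 0,"y": -7.5,"z": 0,"twist": 1.4},
    {"jaw": 15,"x": 0,"y": -9.1,"z": 0,"twist": 1.65},
    {"jaw": 15,"x": 0,"y": -10.7,"z": 0,"twist": 1.65},
    {"jaw": 15,"x": 0,"y": -12.2,"z": 0,"twist": 1.65}
  ]
}}

```text
clock: 5.48
tool_pos: [0.5039, -0.1252, 0.1839]
tool_rot: [0.016, 1.0, 0.001, -0.002]
wrist_force: [0.5, 0.1, -1.7]
width: 0.0218
grip_force: 35.0
```

{"fn": "step_arm", "kwargs": {
  "rows": [
    {"jaw": 15,"x": 0,"y": 0,"z": 0,"twist": 0},
    {"jaw": 15,"x": 0,"y": 0,"z": 0,"twist": 0},
    {"jaw": 15,"x": 0,"y": 0,"z": 0,"twist": 0},
    {"jaw": 15,"x": 0,"y": 0,"z": 0,"twist": 0}
  ]
}}

```text
clock: 5.82
tool_pos: [0.5046, -0.1221, 0.1849]
tool_rot: [0.015, 1.0, 0.001, -0.001]
wrist_force: [0.3, 0.3, -1.7]
width: 0.022
grip_force: 35.0
```

```bash
python3 - <<'E'
from h import *
np.set_printoptions(precision=4,suppress=True)
s=r.observe();print(s['clock'],s['tool_pos'],s['wrist_force'],s['width']);print(go((.5077,-.123,.160),88.1))
p0=proj('side',np.array([.4727,.1797,.1884])-[0,0,.04]).astype(int); print('seen jaw bottom',p0+[8,-1.8])
for dx in(-.003,0,.003): print(dx,proj('side',(.4727+dx-.012*np.sin(.11),.1797+.012,.1884-.048)))
a=optics.grab_frame('side'); P=proj('side',s['tool_pos']-[0,0,.05]); p,q=P.astype(int); print(P)
ps=lambda P:np.round(proj('side',P)-[p-50,q-50],1)*6
o=cv2.resize(a[p-50:p+50,q-50:q+50],(600,600),interpolation=3)
for x in(-.022,.022): # shut-cell top corners at z=.078
    print(ps((.5077+x,-.1235,.078)))
for x in(-.042,.042):
  for y in(-.032,.032):
    w=np.array([.5077,-.1224])+np.array([[np.cos(.033),np.sin(.033)],[-np.sin(.033),np.cos(.033)]])@[x,y]; c=ps((*w,.016)); cv2.circle(o,(int(c[1]),int(c[0])),3,(255,0,0),1)
cv2.imwrite('pics/over.png',o[...,::-1])
for q in('jig_axis','clip_pads','clip'):
    print(q,[(np.round(d['point'],1),round(d['confidence'],2)) for d in optics.pinpoint(q,'side')])
print('pred axis',proj('side',(.5077,-.1224,.078)),'pads',proj('side',s['tool_pos']+[0,0,.002]),'clip',proj('side',s['tool_pos']+[0,0,-.048]))
E
```

```text
5.8167 [ 0.5046 -0.1221  0.1849] [ 0.3297  0.3152 -1.7079] 0.022004204188808718
('xyz', array([-0.13, -0.03,  1.  ]), 'twist', np.float64(0.04), 'cur yaw', np.float64(88.3))
seen jaw bottom [236.  276.2]
-0.003 [234.9681 278.1777]
0 [234.68   276.7878]
0.003 [234.3925 275.4004]
[180.3303 311.4406]
[431.4 339.6]
[414.  242.4]
jig_axis [(array([177.6, 325.5]), 0.77), (array([202.1, 307.1]), 0.55)]
clip_pads [(array([273.3, 229.4]), 0.81), (array([158., 310.]), 0.47)]
clip [(array([298.5, 231.4]), 0.82), (array([178.4, 310.7]), 0.49)]
pred axis [200.6334 309.3291] pads [160.861  312.4047] clip [179.5938 311.4771]
```

View pics/over.png

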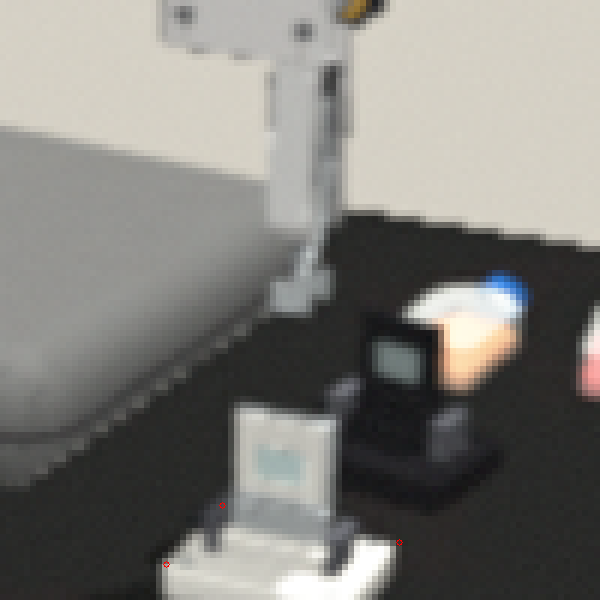

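{"fn": "step_arm", "kwargs": {
  "rows": [
    {"jaw": 15,"x": -0.1,"y": -0.03,"z": 0.5,"twist": 0},
    {"jaw": 15,"x": -0.1,"y": -0.03,"z": 1.0,"twist": 0},
    {"jaw": 15,"x": -0.1,"y": -0.03,"z": 1.4,"twist": 0},
    {"jaw": 15,"x": -0.1,"y": -0.03,"z": 1.4,"twist": 0},
    {"jaw": 15,"x": -0.1,"y": -0.03,"z": 1.4,"twist": 0},
    {"jaw": 15,"x": -0.1,"y": -0.03,"z": 1.4,"twist": 0}
  ]
}}

```text
clock: 6.52
tool_pos: [0.5084, -0.1243, 0.1517]
tool_rot: [0.015, 1.0, -0.0, 0.0]
wrist_force: [0.0, 0.1, -2.1]
width: 0.0215
grip_force: 35.0
```

```bash
python3 - <<'E'
from h import *
np.set_printoptions(precision=4,suppress=True)
s=r.observe();print(s['clock'],s['tool_pos'],s['wrist_force'],s['width']);print(go((.507,-.123,.130),88.1))
a=optics.grab_frame('side'); p,q=proj('side',s['tool_pos']-[0,0,.05]).astype(int)
b=optics.grab_frame('top'); u,v=proj('top',(.5077,-.1224,.08)).astype(int)
cv2.imwrite('pics/over2.png',np.hstack([cv2.resize(a[p-25:p+25,q-25:q+25],(400,400),interpolation=3),cv2.resize(b[u-40:u+40,v-40:v+40],(400,400),interpolation=3)])[...,::-1])
E
```

```text
6.5167 [ 0.5084 -0.1243  0.1517] [ 0.0381  0.1378 -2.1344] 0.021516793515428324
('xyz', array([0.06, 0.05, 0.87]), 'twist', np.float64(0.03), 'cur yaw', np.float64(88.2))
```

View pics/over2.png

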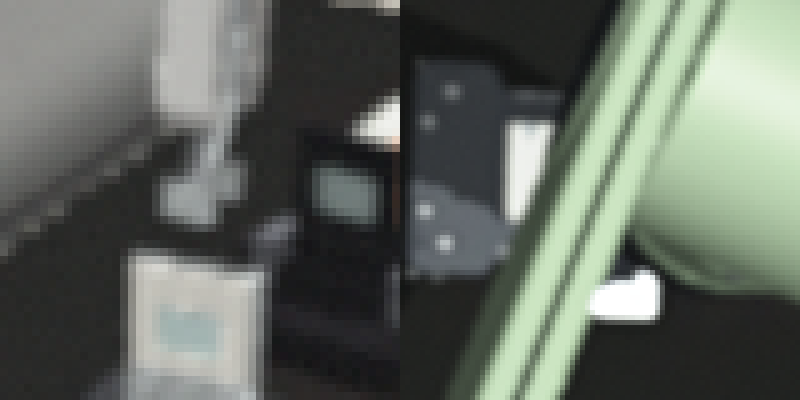

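{"fn": "step_arm", "kwargs": {
  "rows": [
    {"jaw": 15,"x": 0.04,"y": 0.05,"z": 0.1,"twist": 0},
    {"jaw": 15,"x": 0.04,"y": 0.05,"z": 0.2,"twist": 0},
    {"jaw": 15,"x": 0.04,"y": 0.05,"z": 0.3,"twist": 0},
    {"jaw": 15,"x": 0.04,"y": 0.05,"z": 0.4,"twist": 0},
    {"jaw": 15,"x": 0.04,"y": 0.05,"z": 0.5,"twist": 0},
    {"jaw": 15,"x": 0.04,"y": 0.05,"z": 0.5,"twist": 0},
    {"jaw": 15,"x": 0.04,"y": 0.05,"z": 0.5,"twist": 0}
  ]
}}

```text
clock: 7.2
tool_pos: [0.5069, -0.1231, 0.1383]
tool_rot: [0.016, 1.0, 0.0, -0.0]
wrist_force: [0.4, -0.2, -2.5]
width: 0.0215
grip_force: 35.0
```

{"fn": "step_arm", "kwargs": {
  "rows": [
    {"jaw": 15,"x": 0,"y": 0,"z": 0.08,"twist": 0},
    {"jaw": 15,"x": 0,"y": 0,"z": 0.16,"twist": 0},
    {"jaw": 15,"x": 0,"y": 0,"z": 0.24,"twist": 0},
    {"jaw": 15,"x": 0,"y": 0,"z": 0.32,"twist": 0},
    {"jaw": 15,"x": 0,"y": 0,"z": 0.32,"twist": 0},
    {"jaw": 15,"x": 0,"y": 0,"z": 0.32,"twist": 0}
  ]
}}

```text
clock: 7.7
tool_pos: [0.5069, -0.1231, 0.1305]
tool_rot: [0.016, 1.0, 0.0, -0.0]
wrist_force: [0.7, 0.1, -2.3]
width: 0.021
grip_force: 35.0
```

{"fn": "step_arm", "kwargs": {
  "rows": [
    {"jaw": 15,"x": 0,"y": 0,"z": 0.06,"twist": 0},
    {"jaw": 15,"x": 0,"y": 0,"z": 0.12,"twist": 0},
    {"jaw": 15,"x": 0,"y": 0,"z": 0.16,"twist": 0},
    {"jaw": 15,"x": 0,"y": 0,"z": 0.16,"twist": 0},
    {"jaw": 15,"x": 0,"y": 0,"z": 0.16,"twist": 0}
  ]
}}

```text
clock: 8.12
tool_pos: [0.507, -0.1231, 0.1266]
tool_rot: [0.016, 1.0, 0.0, -0.0]
wrist_force: [0.8, 0.4, -0.7]
width: 0.0218
grip_force: 35.0
```

{"fn": "step_arm", "kwargs": {
  "rows": [
    {"jaw": 15,"x": 0,"y": 0,"z": 0.06,"twist": 0},
    {"jaw": 15,"x": 0,"y": 0,"z": 0.12,"twist": 0},
    {"jaw": 15,"x": 0,"y": 0,"z": 0.12,"twist": 0},
    {"jaw": 15,"x": 0,"y": 0,"z": 0.12,"twist": 0}
  ]
}}

```text
clock: 8.45
tool_pos: [0.507, -0.1231, 0.1235]
tool_rot: [0.016, 1.0, 0.0, -0.0]
wrist_force: [0.5, 0.7, -2.0]
width: 0.0216
grip_force: 35.0
```

{"fn": "step_arm", "kwargs": {
  "rows": [
    {"jaw": 15,"x": 0,"y": 0,"z": 0.05,"twist": 0},
    {"jaw": 15,"x": 0,"y": 0,"z": 0.1,"twist": 0},
    {"jaw": 15,"x": 0,"y": 0,"z": 0.1,"twist": 0},
    {"jaw": 15,"x": 0,"y": 0,"z": 0.1,"twist": 0}
  ]
}}

```text
clock: 8.78
tool_pos: [0.507, -0.1231, 0.1211]
tool_rot: [0.016, 1.0, 0.0, -0.0]
wrist_force: [0.1, -0.7, -1.5]
width: 0.0216
grip_force: 35.0
```

```bash
python3 - <<'E'
from h import *
f=[]
for _ in range(4):
    optics.grab_frame('side'); s=r.observe(); f.append(s['wrist_force'][2])
print(np.round(f,2),s['tool_pos'],s['clock'])
E
```

```text
[-1.59 -2.29 -1.74 -2.26] [ 0.50716623 -0.12313628  0.12127604] 8.9833
```

Baseline is about −1.9 N. Not touching yet.

{"fn": "step_arm", "kwargs": {
  "rows": [
    {"jaw": 15,"x": 0,"y": 0,"z": 0.05,"twist": 0},
    {"jaw": 15,"x": 0,"y": 0,"z": 0.1,"twist": 0},
    {"jaw": 15,"x": 0,"y": 0,"z": 0.1,"twist": 0},
    {"jaw": 15,"x": 0,"y": 0,"z": 0.1,"twist": 0}
  ]
}}

```text
clock: 9.32
tool_pos: [0.507, -0.1231, 0.1186]
tool_rot: [0.016, 1.0, 0.0, -0.0]
wrist_force: [-0.4, 0.4, -1.8]
width: 0.0215
grip_force: 35.0
```

{"fn": "step_arm", "kwargs": {
  "rows": [
    {"jaw": 15,"x": 0,"y": 0,"z": 0.04,"twist": 0},
    {"jaw": 15,"x": 0,"y": 0,"z": 0.08,"twist": 0},
    {"jaw": 15,"x": 0,"y": 0,"z": 0.08,"twist": 0},
    {"jaw": 15,"x": 0,"y": 0,"z": 0.08,"twist": 0}
  ]
}}

```text
clock: 9.65
tool_pos: [0.5073, -0.1231, 0.117]
tool_rot: [0.016, 1.0, -0.0, 0.0]
wrist_force: [-0.8, -0.0, 1.3]
width: 0.0217
grip_force: 35.0
```

```bash
cat > f.py <<'E'
from h import *
f=[]
for _ in range(4):
    optics.grab_frame('side'); s=r.observe(); f.append(s['wrist_force'])
print(np.round(np.mean(f,0),2),np.round([x[2] for x in f],2),s['tool_pos'],s['clock'])
E
python3 f.py
```

```text
[-0.38  0.74  0.91] [0.49 1.37 0.63 1.15] [ 0.5072276  -0.123145    0.11689397] 9.85
```

{"fn": "step_arm", "kwargs": {
  "rows": [
    {"jaw": 15,"x": 0,"y": 0,"z": 0.03,"twist": 0},
    {"jaw": 15,"x": 0,"y": 0,"z": 0.06,"twist": 0},
    {"jaw": 15,"x": 0,"y": 0,"z": 0.09,"twist": 0},
    {"jaw": 15,"x": 0,"y": 0,"z": 0.09,"twist": 0},
    {"jaw": 15,"x": 0,"y": 0,"z": 0.09,"twist": 0}
  ]
}}

```text
clock: 10.27
tool_pos: [0.5073, -0.1231, 0.1147]
tool_rot: [0.016, 1.0, 0.0, 0.0]
wrist_force: [-1.3, 1.3, 3.4]
width: 0.0211
grip_force: 35.0
```

```bash
python3 f.py
```

```text
[-1.49  1.15  3.68] [3.49 2.99 4.15 4.07] [ 0.50728467 -0.12312921  0.11465611] 10.4667
```

{"fn": "step_arm", "kwargs": {
  "rows": [
    {"jaw": 23,"x": 0,"y": 0,"z": 0,"twist": 0},
    {"jaw": 25,"x": 0,"y": 0,"z": 0,"twist": 0},
    {"jaw": 27,"x": 0,"y": 0,"z": 0,"twist": 0},
    {"jaw": 29,"x": 0,"y": 0,"z": 0,"twist": 0},
    {"jaw": 31,"x": 0,"y": 0,"z": 0,"twist": 0},
    {"jaw": 31,"x": 0,"y": 0,"z": 0,"twist": 0}
  ]
}}

```text
clock: 10.97
tool_pos: [0.5071, -0.1232, 0.1141]
tool_rot: [0.016, 1.0, -0.0, 0.0]
wrist_force: [0.2, 1.0, 0.6]
width: 0.0309
grip_force: 0.2
```

```bash
python3 f.py
```

```text
[ 0.68  0.84 -0.3 ] [-0.43 -0.   -0.71 -0.07] [ 0.50688551 -0.12310314  0.11395085] 11.1667
```

{"fn": "step_arm", "kwargs": {
  "rows": [
    {"jaw": 38,"x": 0,"y": 0,"z": 0,"twist": 0},
    {"jaw": 48,"x": 0,"y": 0,"z": 0,"twist": 0},
    {"jaw": 60,"x": 0,"y": 0,"z": 0,"twist": 0},
    {"jaw": 60,"x": 0,"y": 0,"z": 0,"twist": 0},
    {"jaw": 60,"x": 0,"y": 0,"z": 0,"twist": 0},
    {"jaw": 60,"x": 0,"y": 0,"z": 0,"twist": 0}
  ]
}}

```text
clock: 11.67
tool_pos: [0.5071, -0.1232, 0.1144]
tool_rot: [0.016, 1.0, -0.0, -0.0]
wrist_force: [-0.7, -0.5, 0.0]
width: 0.0595
grip_force: 0.0
```

{"fn": "step_arm", "kwargs": {
  "rows": [
    {"jaw": 60,"x": 0,"y": 0,"z": -0.3,"twist": 0},
    {"jaw": 60,"x": 0,"y": 0,"z": -0.8,"twist": 0},
    {"jaw": 60,"x": 0,"y": 0,"z": -1.5,"twist": 0},
    {"jaw": 60,"x": 0,"y": 0,"z": -2.4,"twist": 0},
    {"jaw": 60,"x": 0,"y": 0,"z": -3.5,"twist": 0},
    {"jaw": 60,"x": 0,"y": 0,"z": -4.5,"twist": 0},
    {"jaw": 60,"x": 0,"y": 0,"z": -4.5,"twist": 0},
    {"jaw": 60,"x": 0,"y": 0,"z": -4.5,"twist": 0}
  ]
}}

```text
clock: 12.33
tool_pos: [0.5083, -0.1236, 0.2292]
tool_rot: [0.016, 1.0, -0.001, 0.002]
wrist_force: [0.2, 0.2, -0.5]
width: 0.0598
grip_force: 0.0
```

```bash
python3 - <<'E'
from h import *
s=r.observe();print(s['clock'],s['tool_pos'],s['wrist_force'])
a=optics.grab_frame('side'); p,q=proj('side',(.507,-.123,.09)).astype(int)
E=[cv2.resize(a[p-35:p+35,q-35:q+35],(500,500),interpolation=3)]
cv2.imwrite('pics/done.png',E[0][...,::-1])
E
```

```text
12.3333 [ 0.50831911 -0.12364556  0.22916352] [ 0.24226311  0.2183126  -0.52571759]
```

View pics/done.png

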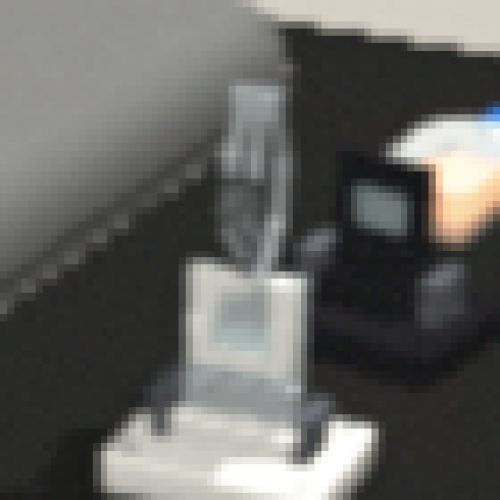

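The picture shows the clip upright on the cell, heel at crop (255,85). It doesn't show clearly whether the near jaw lies over the cover. I've used all 10 picture views, so I'll check with the networks and pixel values.

```bash
python3 - <<'E'
from h import *
np.set_printoptions(precision=4,suppress=True)
a=optics.grab_frame('side'); b=cv2.imread('pics/side0.png')[...,::-1]
optics_p={q:[(np.round(d['point'],1),round(d['confidence'],2)) for d in optics.pinpoint(q,'side')] for q in('clip','clip_pads','cover')}
print(optics_p)
for z,n in((.0667,'tip'),(.1167,'pads'),(.1567,'heel'),(.0844,'edge')): print(n,proj('side',(.507,-.123,z)))
print('near jaw outer top/tip',proj('side',(.507,-.116,.0787)),proj('side',(.507,-.116,.0667)))
for d in optics.regions_of('clip','side'):
    w=np.argwhere(d['region']); print(d['confidence'],w.min(0),w.max(0),d['point'])
for r0 in range(190,212): print(r0,'before',b[r0,296:322].mean(-1).astype(int),'\n     after',a[r0,296:322].mean(-1).astype(int))
E
```

```text
Traceback (most recent call last):
ValueError: it knows: clip, clip_pads, dish, jig, jig_axis, slide_box, stand, tube_rack
```

```bash
python3 - <<'E'
from h import *
np.set_printoptions(precision=4,suppress=True,linewidth=200)
a=optics.grab_frame('side'); b=cv2.imread('pics/side0.png')[...,::-1]
print({q:[(np.round(d['point'],1),round(d['confidence'],2)) for d in optics.pinpoint(q,'side')] for q in('clip','clip_pads')})
for z,n in((.0667,'tip'),(.1167,'pads'),(.1567,'heel'),(.0844,'edge')): print(n,proj('side',(.507,-.123,z)))
print('near jaw outer top/tip',proj('side',(.507,-.116,.0787)),proj('side',(.507,-.116,.0667)))
for d in optics.regions_of('clip','side'):
    w=np.argwhere(d['region']); print(d['confidence'],w.min(0),w.max(0),d['point'])
for r0 in range(192,212): print(r0,'b',b[r0,298:322].mean(-1).astype(int),'\n    a',a[r0,298:322].mean(-1).astype(int))
E
```

```text
{'clip': [(array([295.8, 229.6]), 0.62), (array([201.5, 307.9]), 0.51)], 'clip_pads': [(array([187.5, 305.4]), 0.79), (array([276.8, 229.5]), 0.61), (array([226.1, 308.6]), 0.38)]}
tip [204.581  309.4683]
pads [186.7061 310.3408]
heel [171.981  311.0596]
edge [198.3192 309.7739]
near jaw outer top/tip [201.3768 308.7858] [205.6284 308.5815]
0.86 [260 223] [297 238] [279.0, 228.9]
0.68 [172 305] [205 314] [185.2, 309.1]
192 b [43 44 43 45 46 45 45 48 45 45 46 45 43 43 45 44 45 45 45 46 54 62 57 38] 
    a [ 41  40  40  41  39  42  56  80  90  92 102  91  85 133 169 145  78  40  37  40  50  56  49  33]
193 b [43 45 46 46 45 45 44 45 43 45 45 46 42 45 45 46 46 46 50 69 91 98 87 50] 
    a [ 39  40  41  40  39  42  64  96 106  91  94  98  99 136 156 121  65  39  44  65  82  91  78  46]
194 b [ 46  45  45  45  43  47  45  44  43  46  45  44  44  45  44  46  48  59  76 108 127 121  96  53] 
    a [ 40  41  39  38  40  39  56  87 107  96  83  89 109 143 144  96  51  51  71  99 116 112  89  48]
195 b [ 44  42  45  46  46  42  41  43  46  42  45  46  45  44  46  43  51  72  99 120 121 100  68
[... 2730 characters left out ...]
 177 179 179 176 176 174 174 183 194 197 187 164 120  55  25  25  28  29]
209 b [ 41  77 148 199 209 210 207 200 200 199 195 195 194 206 213 208 194 166 116  55  26  28  29  26] 
    a [ 42  78 144 189 195 188 190 193 185 184 183 182 183 185 192 196 187 157 109  52  23  23  26  23]
210 b [ 47  84 151 198 209 209 207 204 211 214 213 210 203 212 215 207 194 162 111  53  28  28  27  28] 
    a [ 43  83 146 188 197 195 198 195 193 198 201 199 195 189 193 196 185 154 102  49  24  24  26  24]
211 b [ 59  91 150 192 204 204 202 203 208 210 209 205 204 213 214 208 192 159 111  56  33  34  33  30] 
    a [ 47  84 142 177 187 191 193 191 193 196 198 196 194 190 194 195 183 151 101  51  31  30  28  27]
```

A grey jaw patch (rows 201–206, columns 304–310) now lies on the cover's front, where the geometry predicts it. The heel row, 172, also matches the prediction. I'm handing in.

```bash
python3 -c "
from station import r
print(r.finish_job())"
```

```text
the job is handed in; nothing more can be done
None
```

The job is handed in at about 12.5 s on the robot's clock: the steel tweezers stands upright on the sample cell, gripping it over the cover, with the plunger pushed in about 3.8 mm (estimated from a 5.6 N press); the result was not reported back, and I confirmed the near jaw's place on the cover by pixel values because my picture views had run out.

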